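Snap the vacuum coupler onto the leaning sake flask

TASK

Reseal the pewter sake flask: take the white vacuum coupler by its grip, set it squarely over the brass nipple on the leaning flask, and press straight along the nipple until the red spring collar snaps right down. Finish while still gripping the coupler and holding the collar down against its spring, without letting go. Do not upset or shift the celadon teacup, the boxwood piece case or the iron turtle trivet.

Things in the scene. Friction and masses are not known exactly. Their poses are not given: they have to be found in the camera images.
- coupler: loose vacuum coupler, 150 g, standing upright on the table, mouth down, round about its own z axis. Origin: centre of the mouth (underside); z runs up through the grip. White skirt 44 mm across from z = 0 to 40 mm, then a grey round grip 28 mm across from z = 40 to 80 mm (flat shoulder at z = 40 mm, on which fingertips may bear while pressing; green band near the top). A plain blind bore 19 mm across opens at the mouth and is 36 mm deep.
- nipple_tip (a point): tip of the brass nipple on top of the flask. z axis points outward along the nipple, which leans 0.42 rad (24 degrees) from vertical towards the cradle's -x side (the robot's side). The nipple is a fixed round post 16 mm across whose last 10 mm tapers to 6 mm across at the tip; it stands out 20 mm above the collar's face at rest and 30 mm above it when the collar is fully down. The bore passes over it with 1.5 mm to spare all round.
- collar_face (a point): centre of the outer (upper) face of the red collar ring, 38 mm across with a 19 mm hole, 12 mm tall, around the nipple; z axis outward along the nipple. The coupler's mouth rim rests on this face and pushes it down the nipple; the point moves with the collar.
- collar (a joint): how far the collar is pushed down along the nipple, m: 0 at rest, 0.010 at its hard stop. The push it takes starts at 5 N, peaks at about 10 N at 2 to 3 mm, snaps through with a drop to about 5 N at 8 mm, and is about 10 N at the stop; when released it always springs back to 0.
- cradle: zelkova cradle fixed to the table (footprint 150 mm in x by 110 mm in y, 22 mm thick base, two cheeks) with the rigid pewter flask, 78 mm across, fixed in it, leaning towards the cradle's own -x. Origin: centre of the base's underside. The nipple tip stands about 31 mm to -x of the origin and 188 mm above the table.
- teacup: bystander: celadon teacup, 80 mm across, 68 mm tall, origin at the centre of its underside
- piece_case: bystander: round boxwood piece case with lid, 98 mm across, 69 mm tall, origin at the centre of its underside
- trivet: bystander: flat black iron turtle trivet, about 150 mm long in x (head to -x) and 110 mm wide, 21 mm tall, origin at the centre of its underside
There are look-alikes about, which are no part of the job. There is more than one size of the coupler; the one meant has the size given above. What is shaped like the cradle but green is not meant.

How it is judged:
By the outcome, as a careful person would: the job done as asked, in the order asked, and still so for the second after the job is handed in, while the arm keeps its last pose, push and grip.
It also fails if it takes over 38 s, if anything falls off the work surface, if the arm or the gripper's body presses on something with over 40 N, if the wrist force passes 120 N, or if a joint passes its speed limit or range.

ROBOT

A 6-joint arm with a two-finger parallel gripper is mounted at the origin on the work surface. World frame = base frame: x ahead of the robot, y to its left, z up, the work surface at z = 0. Lengths are in mm, angles in degrees, forces in N, time in s.
With the tool pointing down it reaches from about 400 to 925 mm from the base axis. Payload 3.4 kg.
Tool frame: the origin (TCP) lies at the centre of the arm's flange, where the gripper is bolted on; the fingertips stand 173 mm ahead of it and the grasp point (between the pads) lies 155 mm ahead of it; z points along the fingers, y is the line along which they close (so a half turn about z gives the same grasp; the last joint's range is limited). The gripper opens to 85 mm and grips with 20 to 120 N. Pads are 22 mm wide; open, the fingers measure 114 mm over their backs; the gripper's body (76 mm by 85 mm) begins 54 mm behind the grasp point. The pads swing forward as they close: fully open they stand 13 mm farther back than shut.
Start: joints at [59.788, 17.578, 86.31, -0, 76.112, -4.211], TCP at [252.094, 516.799, 404.705] pointing down, gripper open.
Joint ranges: [-179.03, 179.03], [-60, 130.46], [8.19, 133.38], [-81.62, 261.62], [5.75, 156.47], [-153.77, 153.77]. Speed limits (degrees/s): [147.25, 147.25, 180, 180, 180, 180].

INTERFACE

Orientations are given as [roll, pitch, yaw] about the fixed x, y, z axes, in that order (R = Rz(yaw) Ry(pitch) Rx(roll)).
In Python, from rig import bot, cams gives the robot as it stands.
- The arm moves only by the shell command python3 -m handwheel 'ROWS' [FORCE]. ROWS is JSON, a list of rows, each an object with "delta_rot": the turn, a rotation vector about the tool's x, y, z in rad, a list of three; "delta_pos": the shift along the tool's x, y, z in mm, a list of three; "fingers": the opening, from -1 (shut) to 1 (fully open). In form: [{"delta_rot": [ax, ay, az], "delta_pos": [dx, dy, dz], "fingers": fingers}, ...]. A call has 1 to 12 rows; each row shifts and turns the commanded pose from where the row before left it, along the tool's axes as they then stand; what a row does not reach is not made up. A row lasts 1/12 s, in which the tool goes at most 41.7 mm and 7.16 degrees, less where a joint would pass 70% of its speed; a pose out of reach is approached as far as the arm can. A call with a gripper value outside its range is refused whole. The fingers move at their own pace and stop on an object; FORCE is the grip in N (left out, the last holds). Time passes only in rows, so rows that do not move let the fingers close. It gives the time, the measured TCP pose, the force, the opening and the grip force at its end, in the units of the state.
- bot.observe(): the state, without advancing time (a new reading comes with each control period).
- cams.capture(name): name is "scene" or "top" or "wrist"; returns a dict with "image" (480x640x3 uint8, red, green, blue), "vertical_fov" (degrees; the focal length in pixels is half the picture's height over the tangent of half this angle, whatever the lens; pixels are square), "cx", "cy" (the principal point, pixels), "world_to_cam" (4x4, takes a point from world to camera coordinates); the wrist camera has in their place "mount" (4x4, takes a point from camera to tool coordinates, whose origin is the TCP and whose axes are the flange's). Camera axes: x right, y down, z forward; pixel columns grow to the right and rows downward; lengths in mm; the calibration is good to about 2 mm. The wrist camera is an equidistant fisheye: a pixel r from the principal point sees the ray r / f radians off the axis. A picture is of the moment at which its call begins: read the wrist's pose just before it. There is no depth.
- bot.job_done(): hands the job in; it is judged then, once.
The state is a dict: "t": time; "joints": joint angles; "joint_velocities": joint speeds; "effort": joint torques, N m; "eef_pos": TCP position; "eef_rot": TCP orientation; "ft_force": force on the tool from outside, world axes, zero at the start; "wrist_torque": the same for the moment, N m; "opening": finger opening in mm; "finger_force": force on a finger pad.
Only numpy, scipy, OpenCV 4.12 (cv2) and the standard library are available. Lean on these libraries where they do the work, as an engineer would, in place of code of your own. Each camera call takes 0.05 s, during which the arm holds its last target. There are 200 camera calls.

## Working session

There is one attempt and no reset: what is moved stays moved. The work goes in short steps, Python scripts to look and compute and a shell command to move; the robot and the scene stay as the last step left them, time stands still between calls to the robot, and variables do not carry over. Pictures are saved under pics/ and viewed, at most 10 in all, crops included, and the job is handed in when it is done.

```bash
ls; mkdir -p pics; python3 - <<'E'
from rig import bot,cams
import cv2,numpy as np,pickle
ims={}
for n in ("scene","top"):
    c=cams.capture(n); ims[n]=c
    cv2.imwrite(f"pics/{n}0.png",c["image"][:,:,::-1])
    print(n,c["vertical_fov"],c["cx"],c["cy"],np.round(c["world_to_cam"],3).tolist())
pickle.dump(ims,open("ims.pkl","wb"))
s=bot.observe();print(s)
E
```

```text
pics
scene 45.33764512926484 317.4952032364665 222.55374417264244 [[0.076, 0.997, 0.008, 41.342], [0.54, -0.035, -0.841, -177.342], [-0.838, 0.069, -0.541, 1554.122], [0.0, 0.0, 0.0, 1.0]]
top 52.877264326201974 327.7286590959779 238.15557677260134 [[0.021, -1.0, -0.016, -74.961], [-0.99, -0.018, -0.141, 563.911], [0.14, 0.019, -0.99, 945.19], [0.0, 0.0, 0.0, 1.0]]
{'t': 0.1, 'joints': array([ 5.97915799e+01,  1.76190943e+01,  8.63747993e+01,  7.81261525e-05,
        7.61127441e+01, -4.21294490e+00]), 'joint_velocities': array([ 0.00371878, -0.07998594, -0.19915058, -0.02433409, -0.01798464,
       -0.06061886]), 'effort': array([ 1.48281662e-03, -4.58527672e+01, -2.52607799e+01,  3.08829988e-05,
        5.69360724e-03, -5.41581180e-07]), 'eef_pos': array([251.9085234 , 516.54854581, 403.87224085]), 'eef_rot': array([-1.79893656e+02, -7.90957912e-03,  1.54004499e+02]), 'ft_force': array([0.39784517, 0.05991477, 0.28534982]), 'wrist_torque': array([-0.00445668, -0.04276606, -0.04062804]), 'finger_force': 0.0, 'opening': 85.69418310628772}
```

View pics/scene0.png

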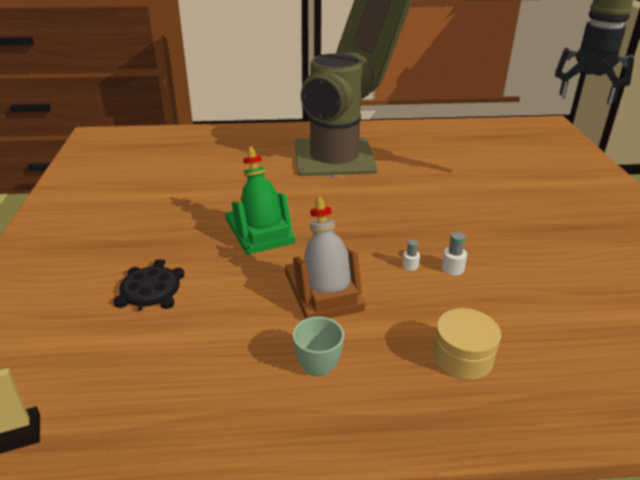

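View pics/top0.png

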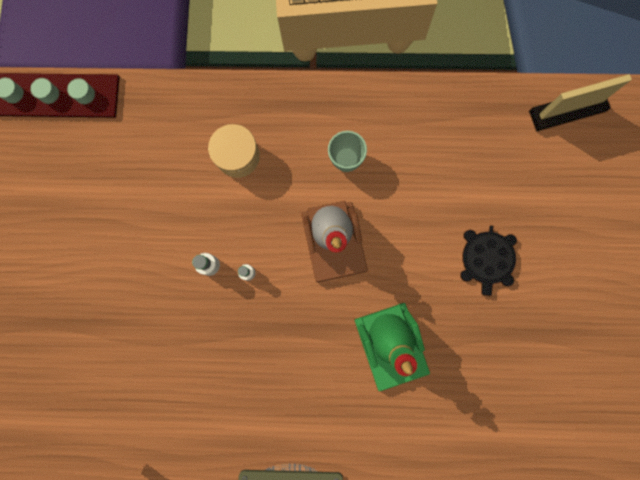

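The scene shows the grey flask in the brown cradle with its tip at about (320,200). The large coupler is at (455,255) and the small look-alike at (411,256). In the top view the tip is near (335,243), the large coupler at (205,264) and the small one at (246,272).

```bash
cat > h.py <<'E'
import numpy as np,cv2
from scipy.spatial.transform import Rotation as Rn
def f_of(c): return 240/np.tan(np.radians(c["vertical_fov"])/2)
def ray(c,u,v):
    f=f_of(c);M=np.array(c["world_to_cam"]);d=M[:3,:3].T@np.array([(u-c["cx"])/f,(v-c["cy"])/f,1]);return -M[:3,:3].T@M[:3,3],d/np.linalg.norm(d)
def plane(c,u,v,z): o,d=ray(c,u,v);return o+d*(z-o[2])/d[2]
def tri(rs):
    A=sum(np.eye(3)-np.outer(d,d) for o,d in rs);b=sum((np.eye(3)-np.outer(d,d))@o for o,d in rs);p=np.linalg.solve(A,b)
    return p,[np.linalg.norm(np.cross(p-o,d)) for o,d in rs]
def proj(c,p):
    M=np.array(c["world_to_cam"]);q=M[:3,:3]@p+M[:3,3];return q[0]/q[2]*f_of(c)+c["cx"],q[1]/q[2]*f_of(c)+c["cy"]
def blobs(m,box,mn=15):
    x0,y0,x1,y1=box;k=np.zeros_like(m,np.uint8);k[y0:y1,x0:x1]=m[y0:y1,x0:x1]
    n,l,s,ce=cv2.connectedComponentsWithStats(k);return [(s[i].tolist(),ce[i].round(1).tolist()) for i in range(1,n) if s[i,4]>=mn],l
E
python3 - <<'E'
import pickle;from h import *
I=pickle.load(open("ims.pkl","rb"))
B={"scene":(300,190,345,235),"top":(320,225,355,260)};W={"scene":(395,230,475,280),"top":(185,245,265,290)};C={"scene":(280,180,370,320),"top":(295,195,375,290)}
for n in I:
    im=I[n]["image"];h=cv2.cvtColor(im,cv2.COLOR_RGB2HSV);H,S,V=h[...,0],h[...,1],h[...,2]
    print(n,"red",blobs(((H<5)|(H>174))&(S>180)&(V>90),B[n])[0])
    print(n,"brass",blobs((H>=13)&(H<30)&(S>120)&(V>120),B[n],5)[0])
    print(n,"white",blobs((S<60)&(V>150),W[n])[0])
    print(n,"grey",blobs((S<90)&(V<150)&(V>40),W[n])[0])
c=I["scene"]
big=np.hstack([cv2.resize(I["scene"]["image"][185:325,270:370],None,fx=4,fy=4,interpolation=2),cv2.resize(I["top"]["image"][195:295,295:380],None,fx=4.5,fy=5.6,interpolation=2)])
cv2.imwrite("pics/z1.png",big[:,:,::-1]);print(big.shape)
E
```

```text
scene red [([311, 208, 20, 8, 106], [320.3, 211.9])]
scene brass [([300, 190, 45, 45, 1543], [322.0, 209.1])]
scene white [([444, 248, 23, 27, 306], [457.0, 261.5]), ([404, 252, 16, 18, 164], [412.8, 260.5])]
scene grey [([448, 232, 18, 24, 299], [456.5, 243.4]), ([404, 240, 14, 16, 149], [411.8, 247.6]), ([403, 253, 7, 16, 71], [405.4, 262.0]), ([442, 253, 12, 21, 155], [447.0, 264.1])]
top red [([327, 232, 20, 20, 194], [335.9, 241.4])]
top brass [([332, 238, 8, 10, 66], [335.4, 242.3])]
top white [([196, 253, 19, 22, 149], [207.3, 263.9]), ([239, 265, 14, 15, 83], [247.0, 272.5])]
top grey [([192, 255, 19, 16, 216], [201.4, 262.3]), ([207, 256, 13, 20, 88], [214.8, 267.0]), ([238, 266, 12, 11, 96], [243.6, 271.1]), ([247, 268, 8, 13, 28], [252.0, 274.9])]
(560, 782, 3)
```

View pics/z1.png

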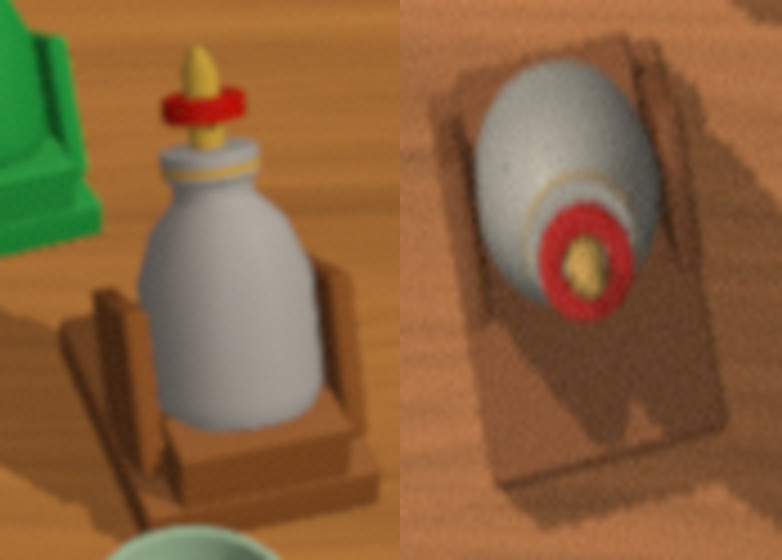

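The zoomed crop shows the nipple tip at scene pixel (320.0,196.3) and top pixel (336.5,248). The near corners of the cradle in the top view are (317.2,282.1) and (367.7,271.4).

```bash
python3 - <<'E'
import pickle;from h import *
I=pickle.load(open("ims.pkl","rb"));s,t=I["scene"],I["top"]
tip=tri([ray(s,320,196.5),ray(t,336.5,248)]);print("tip",tip)
print("red",tri([ray(s,320.3,211.9),ray(t,336.2,241.5)]))
q=[plane(t,*p,22) for p in ((317.2,282.1),(367.7,271.4),(302.8,212.9),(351.7,202.1))]
for p in q: print(p.round(1))
a,b,c,d=q
for e in (c-a,d-b): print("yaw long",np.degrees(np.arctan2(e[1],e[0])),np.linalg.norm(e))
for e in (a-b,c-d): print("yaw short",np.degrees(np.arctan2(-e[0],e[1])),np.linalg.norm(e))
print("cradle ctr",sum(q)/4)
# coupler: mouth base bottom & grip top
for (u0,v0) in ((455,273),): print("scene base front edge",plane(s,u0,v0,0))
for nm,ps,pt in (("big top",(457,236.5),(201,262)),("small top",(412.3,243),(243,270.7))): print(nm,tri([ray(s,*ps),ray(t,*pt)]))
E
```

```text
tip (array([527.77541369, -80.54077674, 185.73312754]), [np.float64(1.571608586454639), np.float64(1.571608586454601)])
red (array([542.12728106, -80.34996039, 162.89360359]), [np.float64(0.9977882470732898), np.float64(0.9977882470733037)])
[476.4 -43.8  22. ]
[ 500.3 -146.9   22. ]
[620.1 -10.1  22. ]
[ 645.  -112.1   22. ]
yaw long 13.163086349820244 147.64484844017002
yaw long 13.548228279987438 148.77149837781832
yaw short 13.089630875752727 105.91490749291188
yaw short 13.702362190746951 104.91943403398608
cradle ctr [560.45436065 -78.21614252  22.        ]
scene base front edge [523.69853644 189.23341897   0.        ]
big top (array([508.68636439, 184.59451998,  76.19766797]), [np.float64(2.0200762309396385), np.float64(2.0200762309396945)])
small top (array([494.51009037, 104.24386924,  55.14699354]), [np.float64(0.8280268393612996), np.float64(0.8280268393612359)])
```

```bash
python3 -m handwheel '[{"delta_rot":[0,0,0.11],"delta_pos":[0,0,0],"fingers":1},{"delta_rot":[0,0,0.11],"delta_pos":[0,0,0],"fingers":1},{"delta_rot":[0,0,0.11],"delta_pos":[0,0,0],"fingers":1},{"delta_rot":[0,0,0.11],"delta_pos":[0,0,0],"fingers":1},{"delta_rot":[0,0,0.11],"delta_pos":[0,0,0],"fingers":1},{"delta_rot":[0,0,0.11],"delta_pos":[0,0,0],"fingers":1},{"delta_rot":[0,0,0.11],"delta_pos":[0,0,0],"fingers":1},{"delta_rot":[0,0,0.11],"delta_pos":[0,0,0],"fingers":1}]' 80
python3 -m handwheel '[{"delta_rot":[0,0,0],"delta_pos":[-32,14.5,5],"fingers":1},{"delta_rot":[0,0,0],"delta_pos":[-32,14.5,5],"fingers":1},{"delta_rot":[0,0,0],"delta_pos":[-32,14.5,5],"fingers":1},{"delta_rot":[0,0,0],"delta_pos":[-32,14.5,5],"fingers":1},{"delta_rot":[0,0,0],"delta_pos":[-32,14.5,5],"fingers":1},{"delta_rot":[0,0,0],"delta_pos":[-32,14.5,5],"fingers":1},{"delta_rot":[0,0,0],"delta_pos":[-32,14.5,5],"fingers":1},{"delta_rot":[0,0,0],"delta_pos":[-32,14.5,5],"fingers":1},{"delta_rot":[0,0,0],"delta_pos":[-32,14.5,5],"fingers":1},{"delta_rot":[0,0,0],"delta_pos":[-32,14.5,5],"fingers":1},{"delta_rot":[0,0,0],"delta_pos":[-32,14.5,5],"fingers":1},{"delta_rot":[0,0,0],"delta_pos":[0,0,0],"fingers":1}]'
python3 - <<'E'
from rig import bot,cams
import cv2,numpy as np,pickle
s=bot.observe();c=cams.capture("wrist");pickle.dump((s,c),open("w1.pkl","wb"))
cv2.imwrite("pics/w1.png",c["image"][:,:,::-1]);print(s["t"],s["eef_pos"],s["eef_rot"],s["joints"],c["vertical_fov"],c["cx"],c["cy"],np.round(c["mount"],3).tolist())
E
```

```text
t: 0.77
eef_pos: [252.0, 516.6, 404.1]
eef_rot: [-180.0, 0.1, 103.3]
ft_force: [-0.2, 0.2, 0.3]
opening: 85.6
finger_force: 0.0
t: 1.77
eef_pos: [493.0, 207.8, 348.5]
eef_rot: [180.0, 0.2, 103.3]
ft_force: [-1.5, -0.2, 0.4]
opening: 85.5
finger_force: 0.0
1.7667 [492.98703965 207.82936853 348.52807363] [179.98705752   0.18619634 103.31775308] [18.40404382 17.31497224 95.64769141 -0.20266477 67.04108097  5.16532954] 65.70646984690485 323.9662013838193 231.3572492105026 [[-0.0, -0.966, -0.26, 65.491], [1.0, -0.001, 0.001, 0.278], [-0.001, -0.26, 0.966, 30.894], [0.0, 0.0, 0.0, 1.0]]
```

View pics/w1.png

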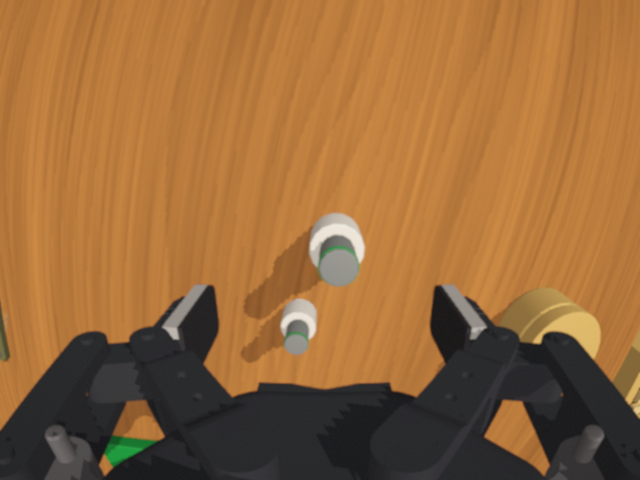

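The wrist view shows the large coupler's grip top at about (339,266) and the small one below it.

```bash
cat >> h.py <<'E'
def wray(s,c,u,v):
    f=f_of(c);x,y=u-c["cx"],v-c["cy"];r=np.hypot(x,y);th=r/f
    d=np.array([np.sin(th)*x/r,np.sin(th)*y/r,np.cos(th)]);M=np.array(c["mount"])
    R=Rn.from_euler("xyz",s["eef_rot"],degrees=True).as_matrix()
    return np.array(s["eef_pos"])+R@M[:3,3],R@(M[:3,:3]@d)
def wplane(s,c,u,v,z): o,d=wray(s,c,u,v);return o+d*(z-o[2])/d[2]
E
python3 - <<'E'
import pickle;from h import *
s,c=pickle.load(open("w1.pkl","rb"));im=c["image"]
h=cv2.cvtColor(im,cv2.COLOR_RGB2HSV)
b,l=blobs((h[...,1]<40)&(h[...,2]>90)&(h[...,2]<165),(300,225,380,295));print(b)
b2,l=blobs((h[...,1]<60)&(h[...,2]>165),(300,205,380,295));print(b2)
tops=b and max(b,key=lambda q:q[0][4]);bx=tops[0]
# top disc: use lower arc -> centre from bbox width & bottom
w=bx[2];u=bx[0]+w/2-.5;v=bx[1]+bx[3]-.5-w/2
p=wplane(s,c,u,v,80);print(u,v,"grip top",p, "dia",np.linalg.norm(wplane(s,c,bx[0]-.5,v,80)-wplane(s,c,bx[0]+w-.5,v,80)))
R=Rn.from_euler("xyz",s["eef_rot"],degrees=True).as_matrix();print("tool offset",R.T@(p-s["eef_pos"]))
E
```

```text
[([312, 225, 9, 12, 40], [315.4, 229.0]), ([319, 235, 36, 23, 286], [336.3, 242.4]), ([319, 249, 39, 37, 1099], [338.3, 266.9])]
[([309, 214, 56, 52, 1323], [336.6, 234.7])]
338.0 266.0 grip top [508.41906727 187.10140615  80.        ] dia 26.640761473874207
tool offset [-22.85255374  10.18163527 268.60606344]
```

```bash
python3 -m handwheel '[{"delta_rot":[0,0,0],"delta_pos":[-11.5,5,10],"fingers":1},{"delta_rot":[0,0,0],"delta_pos":[-11.5,5,10],"fingers":1},{"delta_rot":[0,0,0],"delta_pos":[0,0,20],"fingers":1},{"delta_rot":[0,0,0],"delta_pos":[0,0,20],"fingers":1},{"delta_rot":[0,0,0],"delta_pos":[0,0,20],"fingers":1},{"delta_rot":[0,0,0],"delta_pos":[0,0,20],"fingers":1},{"delta_rot":[0,0,0],"delta_pos":[0,0,20],"fingers":1},{"delta_rot":[0,0,0],"delta_pos":[0,0,14],"fingers":1},{"delta_rot":[0,0,0],"delta_pos":[0,0,0],"fingers":1},{"delta_rot":[0,0,0],"delta_pos":[0,0,0],"fingers":1}]'
python3 - <<'E'
from rig import bot,cams
import cv2,numpy as np,pickle
s=bot.observe();c=cams.capture("wrist");pickle.dump((s,c),open("w2.pkl","wb"))
cv2.imwrite("pics/w2.png",c["image"][:,:,::-1]);print(s["eef_pos"],s["eef_rot"],s["ft_force"])
E
```

```text
t: 2.65
eef_pos: [504.1, 192.2, 214.4]
eef_rot: [-179.8, 0.0, 103.7]
ft_force: [0.0, 0.8, 0.5]
opening: 85.2
finger_force: 0.0
[504.13250605 192.2235609  214.37654721] [-1.79811036e+02  1.36797628e-02  1.03650715e+02] [0.03885837 0.76445359 0.48817551]
```

View pics/w2.png

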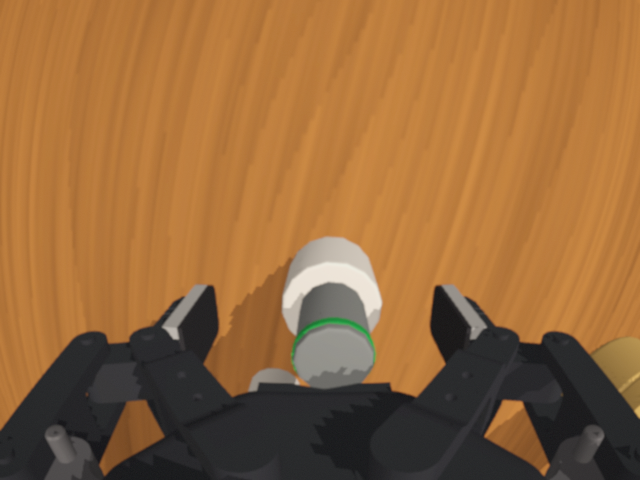

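The coupler's grip is between the open fingers with its top disc at about (333,353), slightly right of the finger midline at u≈324. I'll check where the disc centre falls.

```bash
python3 - <<'E'
import pickle;from h import *
s,c=pickle.load(open("w2.pkl","rb"))
R=Rn.from_euler("xyz",s["eef_rot"],degrees=True).as_matrix()
for a in ((333.2,352,80),(293,352,80),(374,352,80)):
    p=wplane(s,c,*a);print(p,"tool",R.T@(p-s["eef_pos"]))
E
```

```text
[507.86290375 189.61742949  80.        ] tool [ -3.38081384   3.45313576 134.36670041]
[495.02348912 186.38244198  80.        ] tool [ -3.49428912  -9.78698986 134.41039422]
[521.0618818  192.54927348  80.        ] tool [ -3.64677683  16.97112424 134.3221808 ]
```

```bash
python3 -m handwheel '[{"delta_rot":[0,0,0],"delta_pos":[-4.5,3.3,0],"fingers":1},{"delta_rot":[0,0,0],"delta_pos":[0,0,0],"fingers":1},{"delta_rot":[0,0,0],"delta_pos":[0,0,0],"fingers":-1},{"delta_rot":[0,0,0],"delta_pos":[0,0,0],"fingers":-1},{"delta_rot":[0,0,0],"delta_pos":[0,0,0],"fingers":-1},{"delta_rot":[0,0,0],"delta_pos":[0,0,0],"fingers":-1},{"delta_rot":[0,0,0],"delta_pos":[0,0,0],"fingers":-1},{"delta_rot":[0,0,0],"delta_pos":[0,0,0],"fingers":-1},{"delta_rot":[0,0,0],"delta_pos":[0,0,0],"fingers":-1},{"delta_rot":[0,0,0],"delta_pos":[0,0,0],"fingers":-1},{"delta_rot":[0,0,0],"delta_pos":[0,0,0],"fingers":-1},{"delta_rot":[0,0,0],"delta_pos":[0,0,0],"fingers":-1}]' 80
```

```text
t: 3.7
eef_pos: [509.1, 188.5, 216.0]
eef_rot: [180.0, -0.0, 103.6]
ft_force: [-1.2, 0.7, 4.7]
opening: 26.1
finger_force: 78.5
```

```bash
python3 -m handwheel '[{"delta_rot":[0,0,0],"delta_pos":[0,0,-10],"fingers":-1},{"delta_rot":[0,0,0],"delta_pos":[0,0,-24],"fingers":-1},{"delta_rot":[0,0,0],"delta_pos":[0,0,-24],"fingers":-1},{"delta_rot":[0,0,0],"delta_pos":[0,0,-24],"fingers":-1},{"delta_rot":[0,0,0],"delta_pos":[0,0,-24],"fingers":-1},{"delta_rot":[0,0,0],"delta_pos":[0,0,-24],"fingers":-1},{"delta_rot":[0,0,0],"delta_pos":[0,0,-24],"fingers":-1},{"delta_rot":[0,0,0],"delta_pos":[0,0,-24],"fingers":-1},{"delta_rot":[0,0,0],"delta_pos":[0,0,-24],"fingers":-1},{"delta_rot":[0,0,0],"delta_pos":[0,0,-22],"fingers":-1},{"delta_rot":[0,0,0],"delta_pos":[0,0,0],"fingers":-1}]'
python3 -m handwheel '[{"delta_rot":[0,0,0],"delta_pos":[-20,-11,0],"fingers":-1},{"delta_rot":[0,0,0],"delta_pos":[-27,-15,0],"fingers":-1},{"delta_rot":[0,0,0],"delta_pos":[-27,-15,0],"fingers":-1},{"delta_rot":[0,0,0],"delta_pos":[-27,-15,0],"fingers":-1},{"delta_rot":[0,0,0],"delta_pos":[-27,-15,0],"fingers":-1},{"delta_rot":[0,0,0],"delta_pos":[-27,-15,0],"fingers":-1},{"delta_rot":[0,0,0],"delta_pos":[-27,-15,0],"fingers":-1},{"delta_rot":[0,0,0],"delta_pos":[-27,-15,0],"fingers":-1},{"delta_rot":[0,0,0],"delta_pos":[-27,-15,0],"fingers":-1},{"delta_rot":[0,0,0],"delta_pos":[-27,-15,0],"fingers":-1},{"delta_rot":[0,0,0],"delta_pos":[0,0,0],"fingers":-1},{"delta_rot":[0,0,0],"delta_pos":[0,0,0],"fingers":-1}]'
python3 -m handwheel '[{"delta_rot":[-0.07,0,0],"delta_pos":[0,0,0],"fingers":-1},{"delta_rot":[-0.07,0,0],"delta_pos":[0,0,0],"fingers":-1},{"delta_rot":[-0.07,0,0],"delta_pos":[0,0,0],"fingers":-1},{"delta_rot":[-0.07,0,0],"delta_pos":[0,0,0],"fingers":-1},{"delta_rot":[-0.07,0,0],"delta_pos":[0,0,0],"fingers":-1},{"delta_rot":[-0.07,0,0],"delta_pos":[0,0,0],"fingers":-1},{"delta_rot":[0,0,0],"delta_pos":[0,0,0],"fingers":-1},{"delta_rot":[0,0,0],"delta_pos":[0,0,0],"fingers":-1}]'
python3 - <<'E'
from rig import bot,cams
import cv2,numpy as np,pickle
s=bot.observe();D={"s":s}
for n in ("scene","top","wrist"): D[n]=cams.capture(n)
pickle.dump(D,open("p1.pkl","wb"))
f=lambda n,x0,y0,w,h,k:cv2.resize(D[n]["image"][y0:y0+h,x0:x0+w],None,fx=k,fy=k,interpolation=2)
im=np.hstack([f("scene",260,90,100,150,3.6),f("wrist",200,130,240,300,1.8)])
cv2.imwrite("pics/p1.png",im[:,:,::-1]);print(im.shape,s["joints"],s["eef_rot"],s["eef_pos"])
E
```

```text
t: 4.62
eef_pos: [510.2, 188.8, 444.7]
eef_rot: [179.5, -0.0, 103.6]
ft_force: [1.1, 0.1, -0.6]
opening: 26.7
finger_force: 79.0
t: 5.62
eef_pos: [428.2, -102.7, 438.7]
eef_rot: [-179.9, -0.1, 103.4]
ft_force: [0.5, 0.3, -2.0]
opening: 26.7
finger_force: 79.0
t: 6.28
eef_pos: [428.3, -100.6, 438.9]
eef_rot: [156.1, -0.1, 103.6]
ft_force: [0.9, 0.6, -2.6]
opening: 26.3
finger_force: 79.2
(540, 792, 3) [-25.40431265  -0.25600904 106.1208454   17.880478    56.51987731
 -46.59717349] [ 1.56114875e+02 -9.65828758e-02  1.03609643e+02] [ 428.28065401 -100.60787033  438.90758595]
```

View pics/p1.png

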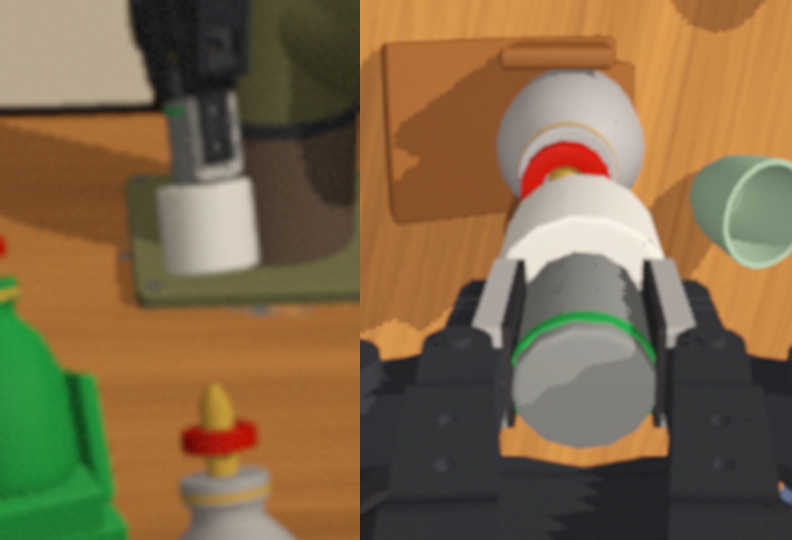

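The wrist crop shows the gripped coupler with its skirt covering part of the nipple and collar, which sit slightly left at crop pixel (563,165). I'll shift the tool sideways so the tip shows fully.

```bash
python3 -m handwheel '[{"delta_rot":[0,0,0],"delta_pos":[-15,0,0],"fingers":-1},{"delta_rot":[0,0,0],"delta_pos":[-20,0,0],"fingers":-1},{"delta_rot":[0,0,0],"delta_pos":[-20,0,0],"fingers":-1},{"delta_rot":[0,0,0],"delta_pos":[-10,0,0],"fingers":-1},{"delta_rot":[0,0,0],"delta_pos":[0,0,0],"fingers":-1},{"delta_rot":[0,0,0],"delta_pos":[0,0,0],"fingers":-1},{"delta_rot":[0,0,0],"delta_pos":[0,0,0],"fingers":-1}]'
python3 - <<'E'
import pickle;from h import *
from rig import bot,cams
s=bot.observe();c=cams.capture("wrist");pickle.dump((s,c),open("w3.pkl","wb"))
im=c["image"];h=cv2.cvtColor(im,cv2.COLOR_RGB2HSV);H,S,V=h[...,0],h[...,1],h[...,2]
print("red",blobs(((H<5)|(H>174))&(S>180)&(V>90),(200,0,440,320))[0])
R=Rn.from_euler("xyz",s["eef_rot"],degrees=True).as_matrix();print(s["eef_pos"],s["eef_rot"],"toolz",R[:,2])
M=np.array(c["mount"]);f=f_of(c)
def wp(p):
    q=np.linalg.inv(M)@np.append(R.T@(p-s["eef_pos"]),1);th=np.arctan2(np.hypot(*q[:2]),q[2]);k=f*th/np.hypot(*q[:2]);return q[0]*k+c["cx"],q[1]*k+c["cy"]
print("pred tip px",wp(np.array([530,-83,188])))
cv2.imwrite("pics/w3.png",cv2.resize(im[100:300,220:420],None,fx=3,fy=3,interpolation=2)[:,:,::-1])
E
```

```text
t: 7.02
eef_pos: [443.9, -163.9, 439.3]
eef_rot: [156.0, -0.1, 103.6]
ft_force: [-0.4, 0.6, -0.9]
opening: 26.3
finger_force: 79.2
red [([289, 122, 50, 50, 1371], [313.1, 146.6])]
[ 443.9453652  -163.87572555  439.28467966] [ 1.56004356e+02 -9.60085665e-02  1.03606013e+02] toolz [ 0.39489448  0.09715395 -0.9135751 ]
pred tip px (np.float64(309.9243124226699), np.float64(145.46310986621282))
```

View pics/w3.png

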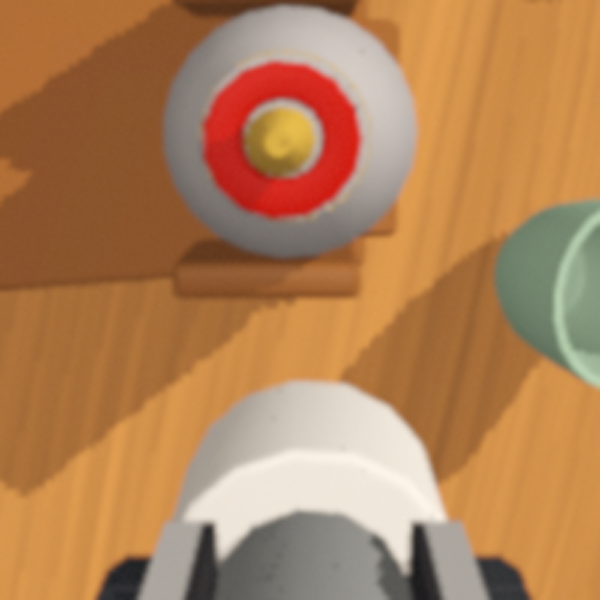

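The nipple is now viewed almost along its axis: tip at full-image pixel (313.3,146.7), collar ring centred at (313.5,146.7).

```bash
python3 - <<'E'
import pickle;from h import *
s,c=pickle.load(open("w3.pkl","rb"));I=pickle.load(open("ims.pkl","rb"))
R=Rn.from_euler("xyz",s["eef_rot"],degrees=True).as_matrix()
tip=wplane(s,c,313.3,146.7,188);col=wplane(s,c,313.5,146.6,169.7)
d=(tip-col)/np.linalg.norm(tip-col);print("tip",tip,"col",col,d)
print("tri3",tri([wray(s,c,313.3,146.7),ray(I["scene"],320,196.5),ray(I["top"],336.5,248)]))
print("tri3 col",tri([wray(s,c,313.5,146.6),ray(I["scene"],320.3,211.9),ray(I["top"],336.2,241.5)]))
print("tip in tool",R.T@(tip-s["eef_pos"]),"col in tool",R.T@(col-s["eef_pos"]))
# gripped coupler: skirt outer silhouette centre in tool coords at depth of shoulder, columns
h=cv2.cvtColor(c["image"],cv2.COLOR_RGB2HSV)
w=(h[...,1]<60)&(h[...,2]>150)
for v in (245,255,262):
    x=np.where(w[v,260:400])[0]+260;print(v,x.min(),x.max(),(x.min()+x.max())/2)
E
```

```text
tip [532.47415245 -83.27130723 188.        ] col [540.10868154 -82.03057188 169.7       ] [-0.38427328 -0.06245067  0.92110475]
tri3 (array([530.08264771, -81.53876438, 187.75635496]), [np.float64(2.9056367148344737), np.float64(2.4263382161930505), np.float64(2.7210449034340467)])
tri3 col (array([542.45736642, -80.78618443, 163.15610134]), [np.float64(0.8965227188574196), np.float64(1.403629303983974), np.float64(0.7126310495076401)])
tip in tool [ 57.09533502  -6.2972279  272.3579929 ] col in tool [ 56.47460885  -6.69318511 292.21179293]
245 289 358 323.5
255 284 362 323.0
262 281 364 322.5
```

```bash
python3 - <<'E'
import pickle;from h import *
s,c=pickle.load(open("w3.pkl","rb"));R=Rn.from_euler("xyz",s["eef_rot"],degrees=True).as_matrix()
w=cv2.cvtColor(c["image"],cv2.COLOR_RGB2HSV)
g=cv2.cvtColor(c["image"],cv2.COLOR_RGB2GRAY).astype(int)
print(g[220:260,322:325].mean(1).round().tolist(), w[222:232,323].tolist())
for u,v,z in ((323,226.5,216),(323,250,176)):
    o,d=wray(s,c,u,v);o=R.T@(o-s["eef_pos"]);d=R.T@d;print((o+d*(z-o[2])/d[2]).round(1))
E
```

```text
[157.0, 157.0, 157.0, 158.0, 158.0, 159.0, 170.0, 188.0, 200.0, 203.0, 204.0, 205.0, 205.0, 206.0, 206.0, 207.0, 207.0, 207.0, 208.0, 208.0, 208.0, 209.0, 209.0, 209.0, 210.0, 210.0, 210.0, 210.0, 212.0, 220.0, 230.0, 239.0, 241.0, 239.0, 235.0, 233.0, 232.0, 232.0, 233.0, 232.0] [[15, 164, 211], [15, 164, 212], [16, 166, 212], [15, 159, 212], [14, 116, 211], [13, 63, 211], [15, 34, 211], [16, 26, 212], [17, 24, 212], [17, 24, 213]]
[ 18.3  -0.  216. ]
[ 18.6   0.  176. ]
```

```bash
python3 - <<'E'
import pickle;from h import *
s,c=pickle.load(open("w3.pkl","rb"));im=c["image"];R=Rn.from_euler("xyz",s["eef_rot"],degrees=True).as_matrix()
h=cv2.cvtColor(im,cv2.COLOR_RGB2HSV)
gr=(h[...,0]>50)&(h[...,0]<75)&(h[...,1]>130)
b,_=blobs(gr,(270,280,380,390),8);print("green",b)
m=(h[...,1]<30)&(h[...,2]>80)
for u in (320,323,326): print("col",u,[(v,*h[v,u].tolist()) for v in range(296,384,3)][:30] if u==323 else "")
x=lambda v:[(v,h[v,285:365,1:].tolist()[0])]
for z,v in ((136,345),(136,378),(136,312)):
    o,d=wray(s,c,324,v);o=R.T@(o-s["eef_pos"]);d=R.T@d;print(v,(o+d*(z-o[2])/d[2]).round(1))
E
```

```text
green [([285, 303, 80, 28, 394], [323.8, 312.6])]
col 320 
col 323 [(296, 26, 13, 133), (299, 21, 13, 134), (302, 59, 57, 143), (305, 68, 190, 158), (308, 63, 90, 158), (311, 23, 14, 143), (314, 23, 12, 167), (317, 23, 13, 159), (320, 26, 12, 154), (323, 26, 12, 154), (326, 25, 10, 154), (329, 20, 10, 154), (332, 20, 15, 155), (335, 26, 14, 141), (338, 21, 14, 130), (341, 26, 14, 131), (344, 26, 14, 130), (347, 24, 10, 128), (350, 20, 12, 129), (353, 25, 12, 129), (356, 20, 12, 130), (359, 24, 10, 128), (362, 24, 10, 130), (365, 26, 14, 129), (368, 26, 14, 128), (371, 23, 16, 130), (374, 23, 16, 129), (377, 18, 23, 132), (380, 15, 154, 200), (383, 15, 166, 203)]
col 326 
345 [ -1.6   0.4 136. ]
378 [-15.5   0.4 136. ]
312 [ 10.9   0.4 136. ]
```

```bash
python3 -m handwheel '[{"delta_rot":[0,0,0],"delta_pos":[15,-2,0],"fingers":-1},{"delta_rot":[0,0,0],"delta_pos":[18,-2,0],"fingers":-1},{"delta_rot":[0,0,0],"delta_pos":[18,-2,0],"fingers":-1},{"delta_rot":[0,0,0],"delta_pos":[9,-0.5,0],"fingers":-1},{"delta_rot":[0,0,0],"delta_pos":[0,0,12],"fingers":-1},{"delta_rot":[0,0,0],"delta_pos":[0,0,12],"fingers":-1},{"delta_rot":[0,0,0],"delta_pos":[0,0,12],"fingers":-1},{"delta_rot":[0,0,0],"delta_pos":[0,0,8],"fingers":-1},{"delta_rot":[0,0,0],"delta_pos":[0,0,0],"fingers":-1},{"delta_rot":[0,0,0],"delta_pos":[0,0,0],"fingers":-1},{"delta_rot":[0,0,0],"delta_pos":[0,0,0],"fingers":-1}]'
python3 - <<'E'
import pickle;from h import *
from rig import bot,cams
s0,_=pickle.load(open("w3.pkl","rb"));R0=Rn.from_euler("xyz",s0["eef_rot"],degrees=True).as_matrix()
s=bot.observe();R=Rn.from_euler("xyz",s["eef_rot"],degrees=True).as_matrix()
tip=s0["eef_pos"]+R0@[57.1,-6.3,272.4]
print("rel. tip in tool",R.T@(tip-s["eef_pos"]),s["eef_rot"])
D={n:cams.capture(n) for n in("scene","top")};pickle.dump((s,D),open("p2.pkl","wb"))
f=lambda n,x0,y0,w,h,k:cv2.resize(D[n]["image"][y0:y0+h,x0:x0+w],None,fx=k,fy=k,interpolation=2)
cv2.imwrite("pics/p2.png",np.hstack([f("scene",270,110,100,140,4),f("top",290,190,100,140,4)])[:,:,::-1])
E
```

```text
t: 7.98
eef_pos: [441.9, -103.4, 397.3]
eef_rot: [155.9, 0.0, 103.6]
ft_force: [0.3, -0.2, -2.0]
opening: 26.3
finger_force: 79.2
rel. tip in tool [ -1.67747676  -0.75535229 229.01025644] [1.55907245e+02 2.01837698e-02 1.03593417e+02]
```

View pics/p2.png

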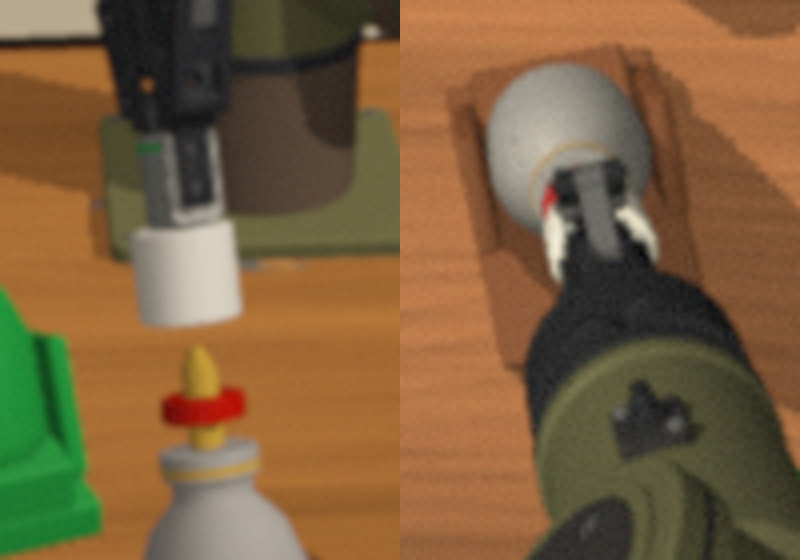

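The scene crop shows the coupler's mouth just above the nipple. Its axis is about 6 crop pixels (about 2.5 mm) left of the nipple, which agrees in sign with the wrist estimate.

```bash
python3 -m handwheel '[{"delta_rot":[0,0,0],"delta_pos":[2.2,-0.9,0],"fingers":-1},{"delta_rot":[0,0,0],"delta_pos":[0,0,4],"fingers":-1},{"delta_rot":[0,0,0],"delta_pos":[0,0,4],"fingers":-1},{"delta_rot":[0,0,0],"delta_pos":[0,0,4],"fingers":-1},{"delta_rot":[0,0,0],"delta_pos":[0,0,4],"fingers":-1},{"delta_rot":[0,0,0],"delta_pos":[0,0,3],"fingers":-1},{"delta_rot":[0,0,0],"delta_pos":[0,0,0],"fingers":-1},{"delta_rot":[0,0,0],"delta_pos":[0,0,0],"fingers":-1}]'
cat > chk.py <<'E'
import pickle,sys;from h import *
from rig import bot,cams
s0,_=pickle.load(open("w3.pkl","rb"));R0=Rn.from_euler("xyz",s0["eef_rot"],degrees=True).as_matrix()
s=bot.observe();R=Rn.from_euler("xyz",s["eef_rot"],degrees=True).as_matrix()
print("tip in tool",R.T@(s0["eef_pos"]+R0@[57.1,-6.3,272.4]-s["eef_pos"]),"F tool",R.T@s["ft_force"],"T",R.T@s["wrist_torque"],s["eef_rot"],s["t"])
if len(sys.argv)>1:
    im=cams.capture("scene")["image"];cv2.imwrite(sys.argv[1],cv2.resize(im[110:250,260:380],None,fx=4,fy=4,interpolation=2)[:,:,::-1])
E
python3 chk.py pics/p3.png
```

```text
t: 8.75
eef_pos: [448.1, -99.7, 378.8]
eef_rot: [156.0, -0.0, 103.6]
ft_force: [0.0, -0.1, -1.5]
opening: 26.5
finger_force: 79.2
tip in tool [ -3.97595166   0.73291668 209.2236713 ] F tool [-0.11850417 -0.63747758  1.38325933] T [0.39447272 0.05964226 0.00898609] [ 1.55975870e+02 -3.17782749e-02  1.03587599e+02] 8.75
```

View pics/p3.png

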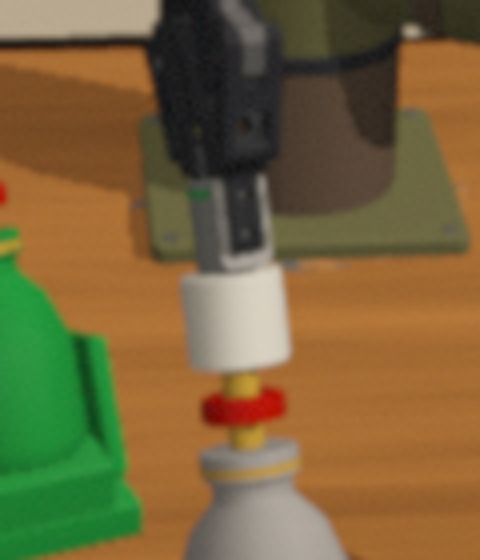

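The coupler's mouth is over the nipple and in line with the collar (mouth x≈239, collar x≈244 along the slant), with no contact force. Next I advance to the collar.

```bash
python3 -m handwheel '[{"delta_rot":[0,0,0],"delta_pos":[-0.5,0.4,2],"fingers":-1},{"delta_rot":[0,0,0],"delta_pos":[0,0,2],"fingers":-1},{"delta_rot":[0,0,0],"delta_pos":[0,0,2],"fingers":-1},{"delta_rot":[0,0,0],"delta_pos":[0,0,2],"fingers":-1},{"delta_rot":[0,0,0],"delta_pos":[0,0,2],"fingers":-1},{"delta_rot":[0,0,0],"delta_pos":[0,0,0],"fingers":-1},{"delta_rot":[0,0,0],"delta_pos":[0,0,0],"fingers":-1}]' 110
python3 chk.py
```

```text
t: 9.38
eef_pos: [452.5, -99.1, 370.0]
eef_rot: [156.0, -0.0, 103.6]
ft_force: [-0.2, 0.0, -2.3]
opening: 25.9
finger_force: 108.0
tip in tool [ -3.42634385   0.23800643 199.45183796] F tool [ 0.05728287 -1.08491436  2.06779883] T [0.35663746 0.01879115 0.02254402] [ 1.55954815e+02 -1.48730865e-02  1.03583854e+02] 9.3833
```

Still free with no side force, and the collar face should be about 3.5 mm ahead. Now I press in small steps.

```bash
python3 -m handwheel '[{"delta_rot":[0,0,0],"delta_pos":[0,0,1.5],"fingers":-1},{"delta_rot":[0,0,0],"delta_pos":[0,0,1.5],"fingers":-1},{"delta_rot":[0,0,0],"delta_pos":[0,0,1.5],"fingers":-1},{"delta_rot":[0,0,0],"delta_pos":[0,0,1],"fingers":-1},{"delta_rot":[0,0,0],"delta_pos":[0,0,0],"fingers":-1},{"delta_rot":[0,0,0],"delta_pos":[0,0,0],"fingers":-1}]' 110
python3 chk.py
python3 -m handwheel '[{"delta_rot":[0,0,0],"delta_pos":[0,0,1.5],"fingers":-1},{"delta_rot":[0,0,0],"delta_pos":[0,0,1.5],"fingers":-1},{"delta_rot":[0,0,0],"delta_pos":[0,0,0],"fingers":-1},{"delta_rot":[0,0,0],"delta_pos":[0,0,0],"fingers":-1}]' 110
python3 chk.py
```

```text
t: 9.88
eef_pos: [454.6, -98.7, 365.7]
eef_rot: [155.9, 0.0, 103.6]
ft_force: [-4.9, -0.2, 5.6]
opening: 26.1
finger_force: 108.0
tip in tool [-3.18852736e+00 -1.84439317e-01  1.94686364e+02] F tool [ 0.92762481 -2.09875156 -7.02895486] T [0.53650788 0.06023909 0.02045197] [1.55899373e+02 3.59947641e-02 1.03585399e+02] 9.8833
t: 10.22
eef_pos: [455.8, -98.4, 362.9]
eef_rot: [155.9, 0.0, 103.6]
ft_force: [-4.5, -1.2, 5.4]
opening: 25.8
finger_force: 108.0
tip in tool [-3.21197311e+00 -1.86283450e-01  1.91558926e+02] F tool [-0.07712088 -1.98237527 -6.82977604] T [0.47413509 0.09303258 0.02537641] [1.55898927e+02 2.65548280e-02 1.03579299e+02] 10.2167
```

```bash
python3 -m handwheel '[{"delta_rot":[0,0,0],"delta_pos":[0,0,1.5],"fingers":-1},{"delta_rot":[0,0,0],"delta_pos":[0,0,1.5],"fingers":-1},{"delta_rot":[0,0,0],"delta_pos":[0,0,0],"fingers":-1},{"delta_rot":[0,0,0],"delta_pos":[0,0,0],"fingers":-1}]' 110
python3 chk.py
python3 -m handwheel '[{"delta_rot":[0,0,0],"delta_pos":[0,0,1.5],"fingers":-1},{"delta_rot":[0,0,0],"delta_pos":[0,0,1.5],"fingers":-1},{"delta_rot":[0,0,0],"delta_pos":[0,0,0],"fingers":-1},{"delta_rot":[0,0,0],"delta_pos":[0,0,0],"fingers":-1}]' 110
python3 chk.py
```

```text
t: 10.55
eef_pos: [457.3, -98.1, 359.7]
eef_rot: [155.9, 0.0, 103.6]
ft_force: [-1.7, -0.6, 3.3]
opening: 25.7
finger_force: 108.0
tip in tool [-3.19655334e+00 -1.43308193e-01  1.88030739e+02] F tool [-0.14604756 -0.27155008 -3.73837216] T [ 0.34260428 -0.0091116  -0.00318194] [1.55917783e+02 8.67208722e-03 1.03576190e+02] 10.55
t: 10.88
eef_pos: [458.0, -97.9, 357.9]
eef_rot: [155.9, 0.1, 103.6]
ft_force: [-8.6, -0.8, 13.2]
opening: 26.2
finger_force: 110.2
tip in tool [ -3.13556327  -0.20495703 186.13404057] F tool [  1.24243699  -2.40015516 -15.57142251] T [0.65469607 0.14752838 0.05584691] [1.55890050e+02 5.82638172e-02 1.03597650e+02] 10.8833
```

```bash
python3 -m handwheel '[{"delta_rot":[0,0,0],"delta_pos":[0,0,1],"fingers":-1},{"delta_rot":[0,0,0],"delta_pos":[0,0,0],"fingers":-1},{"delta_rot":[0,0,0],"delta_pos":[0,0,0],"fingers":-1},{"delta_rot":[0,0,0],"delta_pos":[0,0,0],"fingers":-1},{"delta_rot":[0,0,0],"delta_pos":[0,0,0],"fingers":-1},{"delta_rot":[0,0,0],"delta_pos":[0,0,0],"fingers":-1}]' 110
python3 chk.py pics/p4.png
```

```text
t: 11.38
eef_pos: [458.0, -97.8, 357.8]
eef_rot: [155.9, 0.1, 103.6]
ft_force: [-15.4, -2.3, 20.5]
opening: 26.3
finger_force: 111.2
tip in tool [ -3.13266069  -0.25786431 186.00745277] F tool [  1.35285857  -5.75187421 -25.08340811] T [1.06199466 0.28027506 0.04331944] [1.55863222e+02 9.25409131e-02 1.03609082e+02] 11.3833
```

View pics/p4.png

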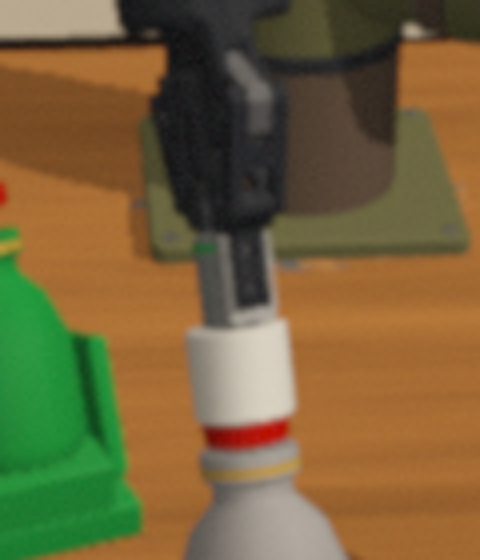

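The coupler sits squarely on the collar at about (245,435), which is pressed down against the flask neck. The tool stopped advancing and the force rose to about 27 N, so the collar is at its hard stop.

```bash
python3 -c "
from rig import bot
print(bot.job_done())"
```

```text
the job is handed in; nothing more can be done
None
```

I handed the job in with the coupler still gripped and seated squarely on the nipple, and the collar snapped through and held at its hard stop with about 25 N; the verdict was not shown, and I did not re-photograph the teacup, piece case and trivet at the end.

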